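# Feed two bead chutes with a seesaw gate

## Task

With a fingertip, press one end of the seesaw gate down so that the orange amber beads run down their chute into the dish; when all three are in, press the other end so that the gate rocks fully over and the blue lapis beads run down the other chute into the other dish. Leave the gate fully over with the lapis chute open, never touch the beads, and leave the other things where they stand.

Things in the scene. Friction and masses are not known exactly. Their poses are not given: they have to be found in the camera images.
- gate (a joint): seesaw gate: aluminium bar 310 mm long across both chutes, rocking on a pivot at its middle. Rad: 0 level (both chutes shut; starts within 0.06 of it), stops at -0.38 and 0.38; positive: left end up, right end down. A steel tongue under the bar shuts each chute; beads pass once that end is over 0.3 up; level or lowered it blocks. Friction (2 N at a pad) keeps it where left
- pivot (a point): the gate's pivot, 90 mm above the bench, fixed to the stand (board 370 x 360 mm). x points down the chutes, along the hinge axis; y to the left chute; z up. The chutes (pairs of steel rails, centre lines 80 mm left and right of the pivot) slope down along x; beads wait at x below -10 mm, their tops about 110 mm above the bench. Nothing stands over the gate
- pad_left (a point): centre of the top face of the red pad on the gate's left end, 45 x 60 mm (60 along the bar), 125 mm along the bar from the pivot. Moves with the gate: face 142 mm above the bench when level, 187 fully up, 90 fully down. A straight press down 115 mm sideways from the pivot stays on it all the way: the face there is about 192 mm high fully up, 100 mm fully down
- pad_right (a point): the same on the right end (pivot y = -125 mm)
- dish_left (a point): centre of the inner floor of the dark wooden catch dish at the foot of the left chute, 105 x 78 mm inside, rim 38 mm (far side 58 mm) above its floor, open above, axes as the pivot's; fixed to the stand
- dish_right (a point): the same at the foot of the right chute
- amber0_center (a point): centre of orange amber bead 1 of 3, a polished ball 26 mm across, 11 to 19 g; the three of a colour wait in a row in one chute above the gate (which chute varies)
- amber1_center (a point): centre of orange amber bead 2 of 3, a polished ball 26 mm across, 11 to 19 g; the three of a colour wait in a row in one chute above the gate (which chute varies)
- amber2_center (a point): centre of orange amber bead 3 of 3, a polished ball 26 mm across, 11 to 19 g; the three of a colour wait in a row in one chute above the gate (which chute varies)
- lapis0_center (a point): centre of dark blue lapis bead 1 of 3, a polished ball 26 mm across, 11 to 19 g; the three of a colour wait in a row in one chute above the gate (which chute varies)
- lapis1_center (a point): centre of dark blue lapis bead 2 of 3, a polished ball 26 mm across, 11 to 19 g; the three of a colour wait in a row in one chute above the gate (which chute varies)
- lapis2_center (a point): centre of dark blue lapis bead 3 of 3, a polished ball 26 mm across, 11 to 19 g; the three of a colour wait in a row in one chute above the gate (which chute varies)
- ring_cone: dark wooden ring cone, 36 mm across and 56 mm high, between the dishes; origin under its centre
- polish_tin: small tin, 44 mm across and 34 mm high, on the stand between the bead rows; origin under its centre
- bench_block: steel bench block 100 x 100 x 25 mm on the bench, left; origin under its centre
- bezel: square silver wire frame 34 mm, 5 mm high, on the bench, left; origin under its centre
- hammer: hammer 220 mm long lying on the bench, right
- cup: white cup 64 mm across, 70 mm high, on the bench, right; origin under its centre

How it is judged:
On the way:
1. all three amber beads are in one dish while all three lapis beads still wait above the gate (((x of amber0_center in the frame of dish_left between -0.055 and 0.055 m and y of amber0_center in the frame of dish_left between -0.042 and 0.042 m and z of each of amber0_center, amber1_center, amber2_center in the frame of dish_left below 0.05 m and x of amber1_center in the frame of dish_left between -0.055 and 0.055 m and y of amber1_center in the frame of dish_left between -0.042 and 0.042 m and x of amber2_center in the frame of dish_left between -0.055 and 0.055 m and y of amber2_center in the frame of dish_left between -0.042 and 0.042 m) or (x of amber0_center in the frame of dish_right between -0.055 and 0.055 m and y of amber0_center in the frame of dish_right between -0.042 and 0.042 m and z of each of amber0_center, amber1_center, amber2_center in the frame of dish_right below 0.05 m and x of amber1_center in the frame of dish_right between -0.055 and 0.055 m and y of amber1_center in the frame of dish_right between -0.042 and 0.042 m and x of amber2_center in the frame of dish_right between -0.055 and 0.055 m and y of amber2_center in the frame of dish_right between -0.042 and 0.042 m)) and x of each of lapis0_center, lapis1_center, lapis2_center in the frame of pivot below -0.008 m), for 0.2 s.
At the end, for the whole second after the job is handed in: all three amber beads lie in the dish of their chute and all three lapis beads in the other dish (inside its walls, centres under 50 mm above its floor), the beads at rest (under 60 mm/s), and the gate stands still, at least 0.3 rad over with the lapis chute's end up ((((x of amber0_center in the frame of dish_left between -0.055 and 0.055 m and y of amber0_center in the frame of dish_left between -0.042 and 0.042 m and z of each of amber0_center, amber1_center, amber2_center in the frame of dish_left below 0.05 m and x of amber1_center in the frame of dish_left between -0.055 and 0.055 m and y of amber1_center in the frame of dish_left between -0.042 and 0.042 m and x of amber2_center in the frame of dish_left between -0.055 and 0.055 m and y of amber2_center in the frame of dish_left between -0.042 and 0.042 m) and (x of lapis0_center in the frame of dish_right between -0.055 and 0.055 m and y of lapis0_center in the frame of dish_right between -0.042 and 0.042 m and z of each of lapis0_center, lapis1_center, lapis2_center in the frame of dish_right below 0.05 m and x of lapis1_center in the frame of dish_right between -0.055 and 0.055 m and y of lapis1_center in the frame of dish_right between -0.042 and 0.042 m and x of lapis2_center in the frame of dish_right between -0.055 and 0.055 m and y of lapis2_center in the frame of dish_right between -0.042 and 0.042 m) and value of joint gate below -0.3 rad) or ((x of amber0_center in the frame of dish_right between -0.055 and 0.055 m and y of amber0_center in the frame of dish_right between -0.042 and 0.042 m and z of each of amber0_center, amber1_center, amber2_center in the frame of dish_right below 0.05 m and x of amber1_center in the frame of dish_right between -0.055 and 0.055 m and y of amber1_center in the frame of dish_right between -0.042 and 0.042 m and x of amber2_center in the frame of dish_right between -0.055 and 0.055 m and y of amber2_center in the frame of dish_right between -0.042 and 0.042 m) and (x of lapis0_center in the frame of dish_left between -0.055 and 0.055 m and y of lapis0_center in the frame of dish_left between -0.042 and 0.042 m and z of each of lapis0_center, lapis1_center, lapis2_center in the frame of dish_left below 0.05 m and x of lapis1_center in the frame of dish_left between -0.055 and 0.055 m and y of lapis1_center in the frame of dish_left between -0.042 and 0.042 m and x of lapis2_center in the frame of dish_left between -0.055 and 0.055 m and y of lapis2_center in the frame of dish_left between -0.042 and 0.042 m) and value of joint gate above 0.3 rad)) and linear speed of each of amber0, amber1, amber2, lapis0, lapis1, lapis2 below 0.06 m/s and velocity of joint gate between -0.1 and 0.1 rad/s); the robot touches nothing.
It fails at once if the arm or fingers touch a bead (contact force between any of the arm, the fingers and amber0 above 0.2 N or contact force between any of the arm, the fingers and amber1 above 0.2 N or contact force between any of the arm, the fingers and amber2 above 0.2 N or contact force between any of the arm, the fingers and lapis0 above 0.2 N or contact force between any of the arm, the fingers and lapis1 above 0.2 N or contact force between any of the arm, the fingers and lapis2 above 0.2 N).
It fails at once if a bead is lifted (centre more than 135 mm above the bench) (height (world z) of any of amber0_center, amber1_center, amber2_center, lapis0_center, lapis1_center, lapis2_center above 0.135 m).
It fails at once if a bystander is moved by more than 20 mm (distance of any of ring_cone, polish_tin, bench_block, bezel, hammer, cup from where it was at the start of the episode above 0.02 m).
It also fails if it takes over 42 s, if anything falls off the work surface, if the arm or the gripper's body presses on something with over 40 N, if the wrist force passes 120 N, or if a joint passes its speed limit or range.

## Robot

A 6-joint arm with a two-finger parallel gripper is mounted at the origin on the work surface. World frame = base frame: x ahead of the robot, y to its left, z up, the work surface at z = 0. Lengths are in m, angles in rad, forces in N, time in s.
With the tool pointing down it reaches from about 0.375 to 0.975 m from the base axis. Payload 3.8 kg.
Tool frame: the origin (TCP) lies at the very end of the fingers, on their centre line; the grasp point (between the pads) lies 19 mm behind it; z points along the fingers, y is the line along which they close (so a half turn about z gives the same grasp; the last joint's range is limited). The gripper opens to 88 mm and grips with 3 to 60 N. Pads are 18 mm wide; open, the fingers measure 123 mm over their backs; the gripper's body (75 mm by 187 mm) begins 45 mm behind the grasp point.
Start: joints at [-1.331, 0.264, 1.604, -0, 1.274, -0.037], TCP at [0.184, -0.649, 0.239] pointing down, gripper open.
Joint ranges: [-2.63, 2.63], [-0.94, 2.18], [0.31, 2.57], [-1.31, 4.45], [0, 2.66], [-2.55, 2.55]. Speed limits (rad/s): [2.57, 2.57, 3.14, 3.14, 3.14, 3.14].

## Interface

Orientations are given as a unit quaternion [x, y, z, w].
In Python, from cell import sensors, viewer, job gives the robot as it stands.
- The arm moves only by the shell command python3 -m jog 'ROWS' [FORCE]. ROWS is text: rows parted by semicolons, each of 5 numbers parted by spaces: the shift along the tool's x, y, z in cm, then the turn about the tool's z in rad, then the opening, from 0 (shut) to 1 (fully open). In form: x y z twist claw; .... A call has 1 to 12 rows; each row is the pose to reach, as a shift and turn from the pose commanded when the call began, along the tool's axes at that moment; what a row does not reach only later rows make up. A row lasts 1/12 s, in which the tool goes at most 41.7 mm and 7.16 degrees, less where a joint would pass 70% of its speed; a pose out of reach is approached as far as the arm can. A call with a gripper value outside its range is refused whole. The fingers move at their own pace and stop on an object; FORCE is the grip in N (left out, the last holds). Time passes only in rows, so rows that repeat a pose let the fingers close. It gives the time, the measured TCP pose, the force, the opening and the grip force at its end, in the units of the state.
- sensors.observe(): the state, without advancing time (a new reading comes with each control period).
- viewer.camera(name): name is "scene" or "top" or "wrist"; returns a dict with "frame" (384x512x3 uint8, red, green, blue), "z_map" (384x512 float32, m along the optical axis (not along the pixel's ray), 0 where there is no reading), "camera_matrix" (3x3 intrinsics, pixels), "k1" (the pictures are not rectified: a ray, as slopes to the right and down, at radius r is drawn at 1 + k1 r^2 times it, then the intrinsics apply), "view" (4x4, takes a point from world to camera coordinates). Camera axes: x right, y down, z forward; pixel columns grow to the right and rows downward; lengths in m; the calibration is good to about 2 mm. A picture is of the moment at which its call begins.
- job.hand_in(): hands the job in; it is judged then, once.
The state is a dict: "time": time; "joint_pos": joint angles; "qd": joint speeds; "effort": joint torques, N m; "tcp_pos": TCP position; "tool_rot": TCP orientation; "contact_force": force on the tool from outside, world axes, zero at the start; "ft_torque": the same for the moment, N m; "width": finger opening in m; "grasp_force": force on a finger pad.
Only numpy, scipy, OpenCV 4.12 (cv2) and the standard library are available. Lean on these libraries where they do the work, as an engineer would, in place of code of your own. Each camera call takes 0.05 s, during which the arm holds its last target. There are 200 camera calls.

## Working session

There is one attempt and no reset: what is moved stays moved. The work goes in short steps, Python scripts to look and compute and a shell command to move; the robot and the scene stay as the last step left them, time stands still between calls to the robot, and variables do not carry over. Pictures are saved under pics/ and viewed, at most 10 in all, crops included, and the job is handed in when it is done.

```bash
mkdir -p pics; cat > h.py <<'E'
import numpy as np, cv2
from cell import sensors, viewer, job
def cam(n,save=None):
    c=viewer.camera(n)
    if save: cv2.imwrite('pics/'+save,c['frame'][:,:,::-1])
    return c
def world(c,u,v,plane=None):
    K=c['camera_matrix'];k=c['k1']
    xd=np.array([(u-K[0,2])/K[0,0],(v-K[1,2])/K[1,1]]);x=xd.copy()
    for _ in range(20): x=xd/(1+k*(x@x))
    T=np.linalg.inv(c['view']);o=T[:3,3];d=T[:3,:3]@np.array([x[0],x[1],1])
    if plane is None: s=float(c['z_map'][int(round(v)),int(round(u))])
    else: s=(plane-o[2])/d[2]
    return o+s*d
def blobs(c,lo,hi,amin=20):
    h=cv2.cvtColor(c['frame'],cv2.COLOR_RGB2HSV)
    m=cv2.inRange(h,np.array(lo),np.array(hi))
    n,l,s,ce=cv2.connectedComponentsWithStats(m)
    return [(s[i,4],ce[i],s[i,:4]) for i in range(1,n) if s[i,4]>=amin]
E
python3 - <<'E'
from h import *
t=cam('top','t1.png');s=cam('scene','s1.png')
a=np.hstack([t['frame']]) 
for n,lo,hi in [('red',(0,150,70),(6,255,255)),('red2',(172,150,70),(180,255,255)),('or',(8,150,90),(22,255,255)),('blue',(105,120,30),(130,255,255))]:
    for b in blobs(t,lo,hi): print(n,b[0],b[1].round(1),b[2],world(t,*b[1]).round(4))
st=sensors.observe();print(st['tcp_pos'],st['tool_rot'],st['width'])
E
```

```text
red 56 [442.6  70.3] [438  66  11  11] [ 0.904  -0.5128  0.1562]
red 51 [488.   71.5] [482  67  12  12] [ 0.9043 -0.6492  0.1521]
red 318 [203.1 193.4] [192 184  24  20] [0.5413 0.1745 0.1426]
red 338 [289.5 217.9] [278 208  24  21] [ 0.4752 -0.0653  0.1388]
or 578 [212.3 170.7] [198 136  28  58] [0.6312 0.1668 0.0098]
or 107 [267.2 153.6] [261 149  14  12] [ 0.6874 -0.0082  0.0129]
or 770 [259.  185.9] [243 163  32  41] [0.583  0.0176 0.0123]
or 462 [303.4 194.2] [292 163  23  52] [ 0.5574 -0.1226  0.011 ]
or 42 [224.2 188. ] [221 182   7  14] [0.5754 0.1276 0.012 ]
or 37 [232.5 186.9] [230 183   6   8] [0.579  0.1015 0.0135]
or 30 [239.9 187.6] [238 184   5   9] [0.5775 0.0782 0.0093]
or 35 [276.1 201.7] [274 196   5  12] [ 0.533  -0.0361  0.0124]
or 1553 [233.9 242.4] [184 199 118  76] [0.4058 0.0946 0.0124]
or 24 [282.2 202.9] [280 198   5  11] [ 0.5299 -0.056   0.0059]
or 36 [288.4 203. ] [286 198   6  12] [ 0.529  -0.0746  0.0144]
or 28 [227.1 206.4] [224 204   8   5] [0.5172 0.1173 0.013 ]
or 54 [246.6 212.8] [240 210  17   7] [0.4912 0.0542 0.1009]
or 187 [268.5 229.3] [262 217  16  28] [ 0.4444 -0.0088  0.1023]
or 387 [251.4 228.1] [240 218  26  25] [0.45   0.0407 0.0117]
or 30 [230.3 230.6] [228 226   5  10] [0.442  0.1066 0.0081]
or 34 [280.4 244.4] [278 240   6  10] [ 0.4006 -0.0491  0.0132]
or 276 [474.9 287.2] [471 259   9  56] [ 0.2971 -0.5354  0.1874]
or 1718 [496.4 285.2] [480 258  32  58] [ 0.3037 -0.5824  0.2015]
blue 68 [429.3  72.8] [421  67  16  15] [ 0.9033 -0.4809  0.1418]
blue 81 [473.8  73.6] [464  67  19  15] [ 0.9042 -0.616   0.1379]
blue 149 [215.4 213.5] [209 202  14  24] [0.4882 0.143  0.1087]
[ 0.18432644 -0.64867087  0.23752974] [ 9.90438387e-01  1.37952102e-01 -8.74277723e-05 -1.00607463e-03] 0.0882723160254703
```

View pics/t1.png

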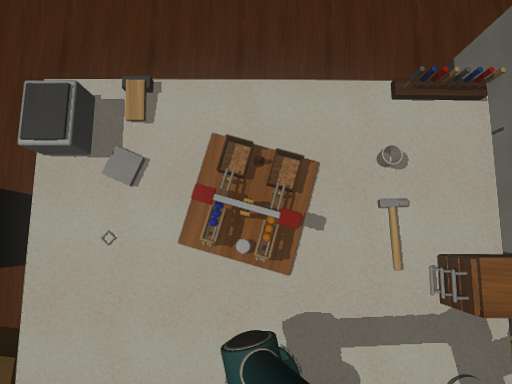

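View pics/s1.png

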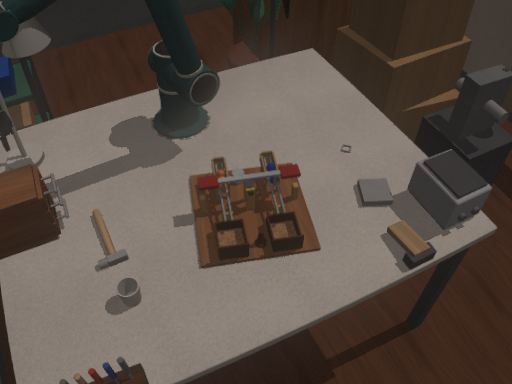

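The top view shows blue beads in the left chute (about 215,213) and amber in the right (268,229). The red pads are at (203,193) and (289,218), 249 mm apart and 141 mm high, as expected. The scene view agrees. So I press left first, then right. I'm moving above the left pad with the fingers shut and tool y along the pivot x axis.

```bash
python3 -m jog '28 -34 -3 -0.5 0; 28 -34 -3 -0.5 0; 28 -34 -3 -0.5 0; 28 -34 -3 -0.5 0; 28 -34 -3 -0.5 0; 28 -34 -3 -0.5 0; 28 -34 -3 -0.5 0; 28 -34 -3 -0.5 0; 28 -34 -3 -0.5 0; 28 -34 -3 -0.5 0; 28 -34 -3 -0.5 0; 28 -34 -3 -0.5 0' 10
cat > rel.py <<'E'
from h import *; from scipy.spatial.transform import Rotation as R
import sys
P=np.array([.508,.0546,0]); ux=np.array([.964,-.266,0]);uy=np.array([.266,.964,0])
st=sensors.observe();M=R.from_quat(st['tool_rot']).as_matrix();t=np.array(st['tcp_pos'])
print('t',st['time'],'tcp',t.round(4),'pivotframe',((t-P)@ux).round(4),((t-P)@uy).round(4),'F',np.round(st['contact_force'],2),'q',np.round(st['joint_pos'],2),'w',st['width'])
for s in (.115,-.115):
    d=P+s*uy+[0,0,.25]-t; print(s,'tool cm',(M.T@d*100).round(2))
y=M[:,1];print('twist to align',-np.arctan2(np.cross(y,ux)[2],y@ux))
E
python3 rel.py
```

```text
time: 1.1
tcp_pos: [0.3621, -0.2419, 0.2689]
tool_rot: [0.925, 0.381, 0.001, -0.0]
contact_force: [-0.8, -0.5, 0.1]
width: 0.0102
grasp_force: 0.0
t 1.1 tcp [ 0.3621 -0.2419  0.2689] pivotframe -0.0618 -0.3246 F [-0.81 -0.52  0.14] q [-0.65 -0.22  2.05  0.    1.32  0.14] w 0.0102488368803043
0.115 tool cm [ 41.22 -16.48   1.97]
-0.115 tool cm [21.26 -5.05  1.93]
twist to align -0.5200641658173826
```

```bash
python3 -m jog '41.2 -16.5 0 -0.52 0; 41.2 -16.5 0 -0.52 0; 41.2 -16.5 0 -0.52 0; 41.2 -16.5 0 -0.52 0; 41.2 -16.5 0 -0.52 0; 41.2 -16.5 0 -0.52 0; 41.2 -16.5 0 -0.52 0; 41.2 -16.5 0 -0.52 0; 41.2 -16.5 0 -0.52 0; 41.2 -16.5 0 -0.52 0; 41.2 -16.5 0 -0.52 0; 41.2 -16.5 0 -0.52 0'
python3 rel.py; python3 - <<'E'
from h import *
w=cam('wrist','w1.png')
for b in blobs(w,(0,150,70),(6,255,255),200): print(b[0],b[1].round(1),b[2],world(w,*b[1]).round(4),world(w,*b[1],.142).round(4))
E
```

```text
time: 2.1
tcp_pos: [0.5407, 0.1644, 0.2677]
tool_rot: [0.796, 0.605, 0.0, -0.001]
contact_force: [0.4, -1.2, -1.3]
width: 0.0005
grasp_force: 0.0
t 2.1 tcp [0.5407 0.1644 0.2677] pivotframe 0.0023 0.1145 F [ 0.4  -1.16 -1.32] q [0.25 0.04 1.81 0.   1.3  0.52] w 0.00048754659088203313
0.115 tool cm [ 0.05 -0.23  1.77]
-0.115 tool cm [-22.95  -0.21   1.74]
twist to align -0.0011092446156725421
2627 [252.3 171.7] [229 143  47  59] [0.5428 0.1787 0.1438] [0.5427 0.1782 0.142 ]
```

View pics/w1.png

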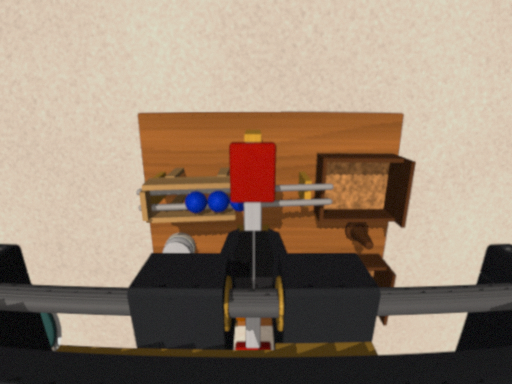

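The wrist view shows the left pad whole at (252,172), with three lapis beads at about (196–240,202) to its side and clear of it. The pad centre is within 3 mm of the estimate, so I press down slowly here.

```bash
python3 -m jog '0.2 0 4 0 0; 0.2 0 8 0 0; 0.2 0 10 0 0; 0.2 0 11 0 0; 0.2 0 12 0 0; 0.2 0 12.8 0 0; 0.2 0 13.6 0 0; 0.2 0 14.4 0 0; 0.2 0 15.2 0 0; 0.2 0 16 0 0; 0.2 0 16.4 0 0; 0.2 0 16.4 0 0'
python3 rel.py; python3 - <<'E'
from h import *
t=cam('top');c=t['frame'][120:290,170:330];cv2.imwrite('pics/t2.png',cv2.resize(c,None,fx=3.5,fy=3.5)[:,:,::-1])
E
```

```text
time: 3.15
tcp_pos: [0.5402, 0.1628, 0.1046]
tool_rot: [0.797, 0.604, 0.0, 0.0]
contact_force: [1.6, 2.4, 3.5]
width: 0.0009
grasp_force: 1.5
t 3.15 tcp [0.5402 0.1628 0.1046] pivotframe 0.0023 0.1129 F [1.58 2.39 3.46] q [ 0.25  0.18  1.97 -0.    0.99  0.52] w 0.0008696952046041765
0.115 tool cm [  0.22  -0.21 -14.54]
-0.115 tool cm [-22.78  -0.11 -14.55]
twist to align -0.0044261681509187925
```

View pics/t2.png

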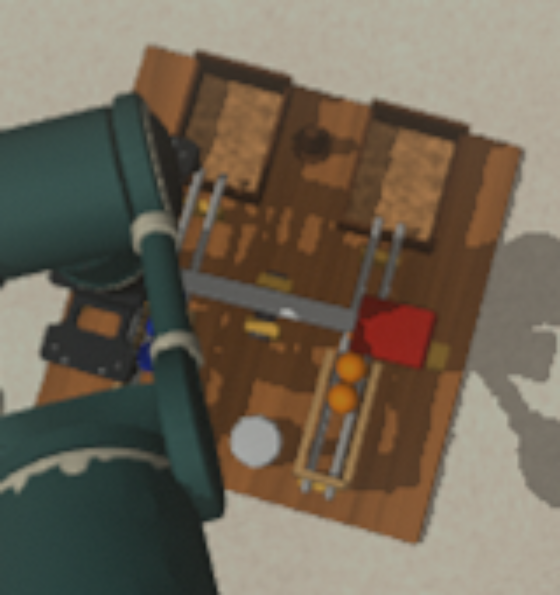

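The right end is up and amber beads show at (350,367) and (342,399), with the third apparently passing under the bar. I'll press a little further and wait.

```bash
python3 -m jog '0.1 0 0.3 0 0; 0.1 0 0.4 0 0; 0.1 0 0.4 0 0; 0.1 0 0.4 0 0; 0.1 0 0.4 0 0; 0.1 0 0.4 0 0; 0.1 0 0.4 0 0; 0.1 0 0.4 0 0; 0.1 0 0.4 0 0; 0.1 0 0.4 0 0; 0.1 0 0.4 0 0; 0.1 0 0.4 0 0'
python3 -m jog '0 0 0 0 0; 0 0 0 0 0; 0 0 0 0 0; 0 0 0 0 0; 0 0 0 0 0; 0 0 0 0 0; 0 0 0 0 0; 0 0 0 0 0; 0 0 0 0 0; 0 0 0 0 0; 0 0 0 0 0; 0 0 0 0 0'
python3 - <<'E'
from h import *
t=cam('top');c=t['frame'][120:290,170:330]
s=cam('scene');d=s['frame'][140:270,180:330]
cv2.imwrite('pics/t3.png',np.hstack([cv2.resize(c,(400,425)),cv2.resize(d,(400,425))])[:,:,::-1])
E
```

```text
time: 4.2
tcp_pos: [0.5404, 0.1631, 0.1028]
tool_rot: [0.797, 0.604, 0.0, 0.001]
contact_force: [-3.4, -1.4, 14.5]
width: 0.0006
grasp_force: 7.0
time: 5.2
tcp_pos: [0.5404, 0.1631, 0.1028]
tool_rot: [0.797, 0.604, 0.0, 0.001]
contact_force: [-3.5, -2.0, 14.0]
width: 0.0003
grasp_force: 7.0
```

View pics/t3.png

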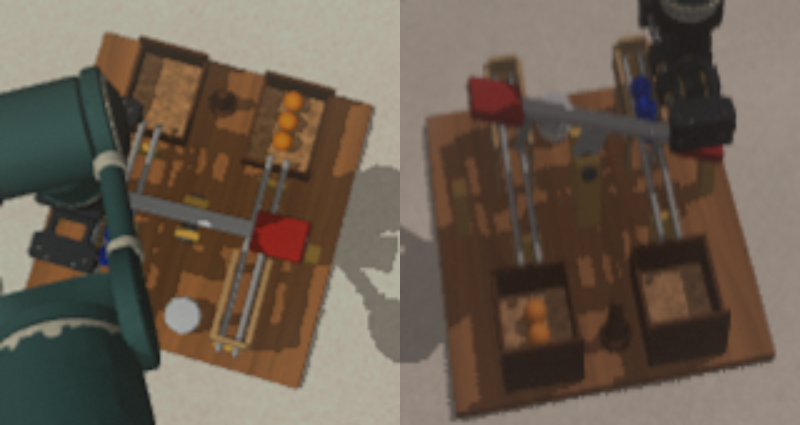

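All three amber beads lie in the right dish (top view, 283–293 by 100–141), and lapis still waits by the gate. I'm lifting and going over to the right pad.

```bash
python3 -m jog '0 0 -4 0 0; 0 0 -8 0 0; 0 0 -12 0 0; 0 0 -16 0 0; 0 0 -16 0 0; -4 0 -16 0 0; -8 0 -16 0 0; -12 -0.1 -16 0 0; -16 -0.1 -16 0 0; -20 -0.1 -16 0 0; -22.8 -0.1 -16 0 0; -22.8 -0.1 -16 0 0'
python3 rel.py; python3 - <<'E'
from h import *
w=cam('wrist','w2.png')
for b in blobs(w,(0,150,70),(6,255,255),200): print(b[0],b[1].round(1),b[2],world(w,*b[1]).round(4),world(w,*b[1],.187).round(4))
E
```

```text
time: 6.3
tcp_pos: [0.4747, -0.0599, 0.2594]
tool_rot: [0.798, 0.602, -0.002, 0.0]
contact_force: [0.5, -0.8, -0.5]
width: 0.0004
grasp_force: 0.0
t 6.3 tcp [ 0.4747 -0.0599  0.2594] pivotframe -0.0017 -0.1193 F [ 0.47 -0.77 -0.47] q [-0.18 -0.13  1.98 -0.    1.29  0.1 ] w 0.0004464202565755552
0.115 tool cm [23.43 -0.05  0.85]
-0.115 tool cm [0.43 0.17 0.93]
twist to align -0.00920931352495006
3993 [256.8 174.9] [229 138  57  74] [ 0.4828 -0.0385  0.184 ] [ 0.483  -0.0378  0.187 ]
```

View pics/w2.png

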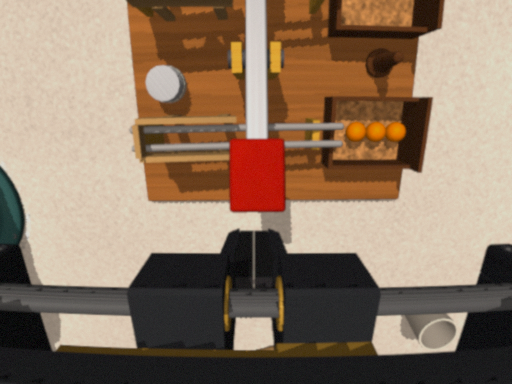

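The wrist view shows the raised right pad at (257,175), with its centre 96 mm sideways. That matches the tilt geometry. The amber beads are in the dish at (357–397,131). Pressing at 115 mm means 4 mm inward from here.

```bash
python3 -m jog '0.4 0.1 2 0 0; 0.4 0.1 5 0 0; 0.4 0.1 6 0 0; 0.4 0.1 7 0 0; 0.4 0.1 8 0 0; 0.4 0.1 9 0 0; 0.4 0.1 10 0 0; 0.4 0.1 11 0 0; 0.4 0.1 12 0 0; 0.4 0.1 13 0 0; 0.4 0.1 14 0 0; 0.4 0.1 14.8 0 0'
python3 -m jog '0 0 0.4 0 0; 0 0 0.8 0 0; 0 0 1.1 0 0; 0 0 1.1 0 0; 0 0 1.1 0 0; 0 0 1.1 0 0; 0 0 1.1 0 0; 0 0 1.1 0 0; 0 0 1.1 0 0; 0 0 1.1 0 0; 0 0 1.1 0 0; 0 0 1.1 0 0'
python3 rel.py
```

```text
time: 7.35
tcp_pos: [0.479, -0.052, 0.1115]
tool_rot: [0.797, 0.604, -0.0, -0.0]
contact_force: [-0.7, -2.3, 2.8]
width: 0.0005
grasp_force: 1.4
time: 8.35
tcp_pos: [0.4787, -0.0519, 0.1029]
tool_rot: [0.797, 0.604, -0.001, -0.0]
contact_force: [-5.8, -0.5, 13.0]
width: 0.0005
grasp_force: 6.4
t 8.35 tcp [ 0.4787 -0.0519  0.1029] pivotframe 0.0001 -0.1105 F [-5.81 -0.52 13.04] q [-0.16  0.03  2.14 -0.    0.97  0.11] w 0.0004711101290340701
0.115 tool cm [ 22.54  -0.13 -14.72]
-0.115 tool cm [ -0.46  -0.03 -14.71]
twist to align -0.004636574295792109
```

At the stop (13 N). I'm lifting straight up, then checking.

```bash
python3 -m jog '0 0 -2 0 0; 0 0 -5 0 0; 0 0 -9 0 0; 0 0 -13 0 0; 0 0 -16 0 0; -4 0 -16 0 0; -8 0 -16 0 0; -12 0 -16 0 0; -16 0 -16 0 0; -16 0 -16 0 0; -16 0 -16 0 0; -16 0 -16 0 0'
python3 - <<'E'
from h import *
t=cam('top');c=t['frame'][120:290,170:330]
s=cam('scene');d=s['frame'][140:270,180:330]
cv2.imwrite('pics/t4.png',np.hstack([cv2.resize(c,(400,425)),cv2.resize(d,(400,425))])[:,:,::-1])
for b in blobs(t,(0,150,70),(6,255,255),150): print(b[0],b[1].round(1),world(t,*b[1]).round(4))
for n,lo,hi in [('or',(8,200,150),(20,255,255)),('blue',(105,120,30),(130,255,255))]:
    for b in blobs(t,lo,hi): print(n,b[0],b[1].round(1),world(t,*b[1]).round(3))
E
```

```text
time: 9.35
tcp_pos: [0.4358, -0.2055, 0.2611]
tool_rot: [0.797, 0.603, 0.0, -0.001]
contact_force: [0.1, -0.3, 0.5]
width: 0.0008
grasp_force: 0.0
351 [209.6 193.9] [0.5348 0.151  0.1839]
283 [290.4 219.6] [ 0.473  -0.0727  0.0897]
or 25 [286.6 159.8] [ 0.661 -0.067  0.043]
or 28 [284.5 167.8] [ 0.636 -0.061  0.04 ]
or 27 [282.2 175.7] [ 0.612 -0.054  0.037]
blue 65 [429.4  72.6] [ 0.907 -0.484  0.136]
blue 79 [474.   73.5] [ 0.905 -0.617  0.138]
blue 78 [237.1 150.4] [0.693 0.088 0.029]
blue 27 [231.4 168.1] [0.633 0.104 0.044]
```

View pics/t4.png

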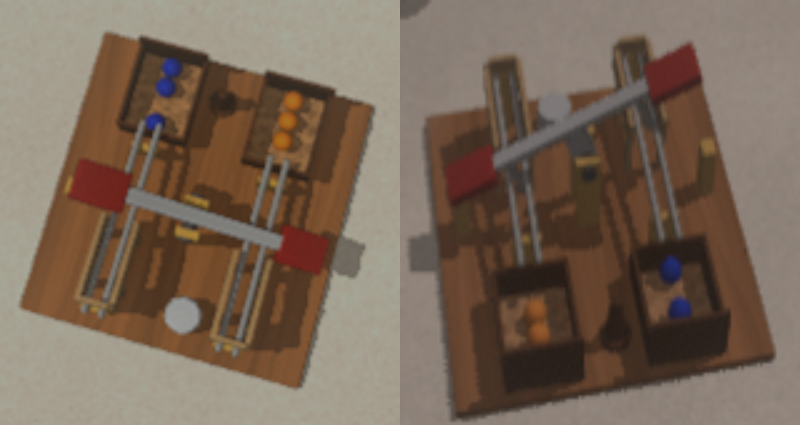

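All three lapis beads are in the left dish, and the pads are at 184 and 90 mm, so the gate is fully over. I'll wait a second and check that the beads are at rest.

```bash
python3 -m jog '0 0 0 0 0; 0 0 0 0 0; 0 0 0 0 0; 0 0 0 0 0; 0 0 0 0 0; 0 0 0 0 0; 0 0 0 0 0; 0 0 0 0 0; 0 0 0 0 0; 0 0 0 0 0; 0 0 0 0 0; 0 0 0 0 0' >/dev/null
python3 - <<'E'
from h import *
t=cam('top')
for n,lo,hi in [('or',(8,200,150),(20,255,255)),('blue',(105,120,30),(130,255,255)),('red',(0,150,70),(6,255,255))]:
    for b in blobs(t,lo,hi):
        if b[1][0]<400:
            p=world(t,*b[1]);q=p-[.508,.0546,0];print(n,b[0],b[1].round(1),p.round(3),'pivot xy',(q@[.964,-.266,0]).round(3),(q@[.266,.964,0]).round(3))
E
```

```text
or 24 [286.5 159.8] [ 0.661 -0.067  0.039] pivot xy 0.18 -0.077
or 28 [284.5 167.8] [ 0.636 -0.061  0.041] pivot xy 0.154 -0.077
or 27 [282.2 175.7] [ 0.611 -0.054  0.038] pivot xy 0.129 -0.077
blue 78 [237.1 150.4] [0.694 0.088 0.028] pivot xy 0.17 0.081
blue 28 [231.3 168.2] [0.635 0.105 0.036] pivot xy 0.109 0.082
red 350 [209.7 194. ] [0.535 0.151 0.184] pivot xy 0.0 0.1
red 284 [290.3 219.6] [ 0.473 -0.072  0.095] pivot xy -0.0 -0.131
```

```bash
python3 - <<'E'
from h import *
t=cam('top');c=t['frame'][128:188,215:310];s=cam('scene');d=s['frame'][205:255,255:310]
cv2.imwrite('pics/t5.png',np.hstack([cv2.resize(c,(475,300),interpolation=2),cv2.resize(d,(325,300),interpolation=2)])[:,:,::-1])
# dish corners along the left chute line: depth profile
for x in np.arange(.085,.23,.005):
    o=[]
    for sy in (.08,-.08):
        best=None
        P=np.array([.508,.0546,0])+x*np.array([.964,-.266,0])+sy*np.array([.266,.964,0]); P[2]=.03
        pc=t['view']@np.r_[P,1]; a=pc[:2]/pc[2]; a=a*(1+t['k1']*(a@a)); K=t['camera_matrix']; u=K[0,0]*a[0]+K[0,2]; v=K[1,1]*a[1]+K[1,2]
        o.append(world(t,u,v)[2].round(3))
    print(round(x,3),*o,end=' | ')
E
```

```text
0.085 0.072 0.014 | 0.09 0.025 0.023 | 0.095 0.071 0.044 | 0.1 0.037 0.016 | 0.105 0.069 0.021 | 0.11 0.041 0.015 | 0.115 0.037 0.017 | 0.12 0.035 0.035 | 0.125 0.015 0.041 | 0.13 0.015 0.042 | 0.135 0.01 0.041 | 0.14 0.02 0.043 | 0.145 0.026 0.032 | 0.15 0.035 0.034 | 0.155 0.04 0.04 | 0.16 0.043 0.042 | 0.165 0.039 0.037 | 0.17 0.032 0.038 | 0.175 0.034 0.037 | 0.18 0.041 0.039 | 0.185 0.043 0.042 | 0.19 0.039 0.041 | 0.195 0.036 0.038 | 0.2 0.033 0.041 | 0.205 0.064 0.063 | 0.21 0.072 0.071 | 0.215 -0.001 0.001 | 0.22 0.003 -0.002 | 0.225 0.0 0.003 | 0.23 -0.005 -0.002 |
```

View pics/t5.png

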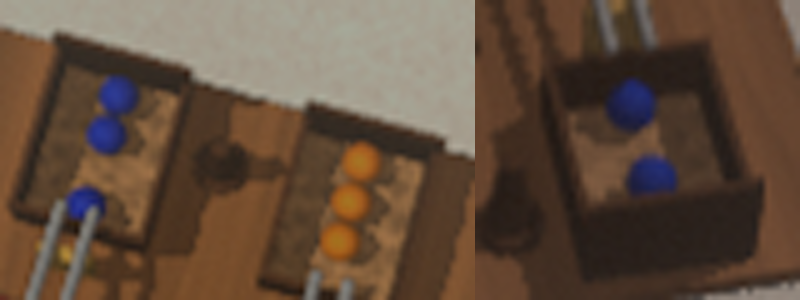

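The zoom shows all six beads on their dish floors, and the third lapis, at (87,203), is at rest just inside the near wall. Handing in.

```bash
python3 -c "
from cell import job
print(job.hand_in())"
```

```text
the job is handed in; nothing more can be done
None
```

I handed the job in with all three amber beads in the right dish, all three lapis beads at rest in the left dish, and the gate fully over with the lapis chute open. The hand-in returned no verdict.

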